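# Prime the power pack: switch it on by key, hold the filler cap at its vent position

### The job

The hydraulic power pack has been refilled and must be primed: switch it on by putting the isolator key from its block fully into the switch on the tank lid and turning it clockwise to the on stop, and leave it in. Then put the bayonet cap into the filler neck, press it down with its lugs through the notches and twist it clockwise halfway to the lock (45 degrees), so that the tank can breathe; it must never reach the lock click. Finish while still gripping the cap there, and leave everything else on the bench where it is.

Things in the scene. Friction and masses are not known exactly. Their poses are not given: they have to be found in the camera images.
- pack: hydraulic power pack, fixed: blue tank with grey lid, 285 (own x) by 305 mm; lid top 130 mm above the bench. Origin: centre of underside. Neck and isolator stand side by side, either way round, on the lid's half nearer the robot (own -x); motor, pump and gauge on the far half (own x above +35 mm) reach 255 mm above the bench
- key: isolator key, 53 mm tall, parked upright. Origin: centre of its lower tip, z up. Steel blade 14 (own x) by 8 mm (own y), 23 mm long, its lowest 4 mm rounded all round to a nose; then a round collar 26 mm across, 23 to 27 mm up; then a flat black grip 36 mm long (own x), 10 mm thick (own y), 27 to 53 mm up. Half-turn symmetric
- keyblock: fixed aluminium block, 110 (own x) by 60 by 30 mm high, origin under its centre; the key stands 23 mm deep in its slot, collar on the top, with about 1 mm of play each way, 28 mm from the centre towards own -x; two steel punches stand at the other end, 64 mm from the key, 52 mm high
- isolator: isolator switch, fixed on the lid: grey box 72 mm square, 34 mm high, with a round steel rotor 40 mm across and 28 mm high on top, with the key slot in it. Origin: centre of the box's underside
- slot (a point): centre of the mouth of the key slot in the rotor's top, 192 mm above the bench, z up. It opens upward, 17.5 (own x) by 10.6 mm (own y), 25 mm deep: the key is home when its collar sits on the rotor's top, tip 23 mm below the mouth. This frame turns with the rotor
- rotor (a joint): angle of the isolator's rotor, rad: 0 off, 1.2 fully on, at the end stop; grows as the rotor turns clockwise seen from above. Stiff (0.06 N m); stays where it is left. The key has about 0.2 rad of play in the slot, so the key itself turns that much further than the rotor
- cap: bayonet cap, steel head with a black grip bar, 82 mm across, 49 mm high, 0.1 to 0.17 kg, upright. Origin: centre of underside, z up. Plug 35 mm across, 0 to 19 mm up, foot bevelled 4 mm, with two lugs along own +x and -x: 25 mm from the axis, 8 mm wide, 4 to 9 mm up. Head's top 28 mm up. Grip bar in line with the lugs: 52 mm (own x), 12 mm thick (own y), 28 to 49 mm up. Half-turn symmetric
- neck_mouth (a point): centre of the neck's open mouth, 166 mm above the bench, z up. Two notches in the rim along own +x and -x, 13 mm wide, let the lugs down; the bore is 40 mm. With the cap's origin 17 to 19 mm below the mouth (at 19 the head meets the rim) the lugs are under the rim and the cap turns, clockwise seen from above only
- neck: aluminium filler neck, fixed on the lid, 72 mm across, 36 mm high, flange 100 mm; origin: centre of underside, own x along the notches. 90 degrees clockwise of the notches is the lock, an end stop where the lugs rise 2 mm into pockets and click; halfway, 45 degrees, is the venting position
- seat (a joint): sprung seat inside the neck, m pushed down: 0 when its top is 10 mm below the mouth, 0.012 at the bottom. It pushes the cap's plug up with 4 N at first, 9 N with the head on the rim, so the cap must be pressed down; once under the rim the spring lifts the lugs against it (cap's origin 16 mm below the mouth)
- tray: fixed steel tray, 210 (own x) by 150 mm, walls 16 mm high, floor 3 mm thick, origin under its centre; the cap stands in its own -x half, a steel ring and a brass plug in the other
- die: plain steel ring, 44 mm across, 22 mm high, lying in the tray with the cap; a bystander
- plug: brass threaded plug with a hexagon head, 38 mm across, about 29 mm high, in the tray with the cap; it has no grip bar or lugs; a bystander
- oilbottle: upright oil bottle, 72 mm across, 210 mm high; a bystander
- filter: upright white filter cartridge, 76 mm across, 100 mm high; a bystander
- wrench: steel wrench lying on the bench nearer the robot; a bystander
- driver: screwdriver lying on the bench nearer the robot; a bystander
There are look-alikes about, which are no part of the job. What is shaped like the cap but blue or red is not meant.

How it is judged:
On the way, in this order (a step that is already met when the one before it is completed fails the run):
1. the key stands fully in the isolator's slot (horizontal distance between key and slot below 0.005 m and z of key in the frame of slot below -0.018 m and angle between key's own z axis and vertical below 0.15 rad and angle between the x axis of key and the x axis of slot, either way round below 0.35 rad and value of joint rotor below 0.9 rad), for 0.1 s.
2. the key has turned the isolator on (horizontal distance between key and slot below 0.005 m and z of key in the frame of slot below -0.018 m and angle between key's own z axis and vertical below 0.15 rad and angle between the x axis of key and the x axis of slot, either way round below 0.35 rad and value of joint rotor above 0.9 rad), for 0.2 s.
3. the cap is pressed into the neck with its lugs down through the notches (horizontal distance between cap and neck_mouth below 0.005 m and z of cap in the frame of neck_mouth below -0.0135 m and angle between cap's own z axis and vertical below 0.12 rad and angle between the x axis of cap and the x axis of neck_mouth, either way round below 0.4 rad), for 0.05 s.
At the end, for the whole second after the job is handed in: Key in the slot (tip 18 mm down, within 5 mm, upright), rotor beyond 0.9 rad; cap in the neck (origin 13.5 mm below the mouth, within 5 mm of its axis, tilt under 0.12 rad), bar 45 degrees from the notches to within 11.5, at rest, gripped by the fingers with over 2 N (all of step 2 and horizontal distance between cap and neck_mouth below 0.005 m and z of cap in the frame of neck_mouth below -0.0135 m and angle between cap's own z axis and vertical below 0.12 rad and angle between the x axis of cap and the x axis of neck_mouth, either way round between 0.585 and 0.985 rad and contact force between the fingers and cap above 2 N and linear speed of cap below 0.02 m/s); the arm keeps its last pose, push and grip.
It fails at once if the cap was turned into the lock (within about 11 degrees of it) (horizontal distance between cap and neck_mouth below 0.005 m and z of cap in the frame of neck_mouth below -0.0135 m and angle between cap's own z axis and vertical below 0.12 rad and angle between the x axis of cap and the x axis of neck_mouth, either way round above 1.38 rad).
It fails at once if something else on the bench was moved by more than 30 mm (distance of any of die, plug, oilbottle, filter, wrench, driver from where it was at the start of the episode above 0.03 m).
It also fails if it takes over 72 s, if anything falls off the work surface, if the arm or the gripper's body presses on something with over 40 N, if the wrist force passes 120 N, or if a joint passes its speed limit or range.

### The arm

A 6-joint arm with a two-finger parallel gripper is mounted at the origin on the work surface. World frame = base frame: x ahead of the robot, y to its left, z up, the work surface at z = 0. Lengths are in m, angles in rad, forces in N, time in s.
With the tool pointing down it reaches from about 0.3 to 0.875 m from the base axis. Payload 6.4 kg.
Tool frame: the origin (TCP) lies where the fingers leave the gripper's body, on its centre line; the fingertips stand 73 mm ahead of it and the grasp point (between the pads) lies 54 mm ahead of it; z points along the fingers, y is the line along which they close (so a half turn about z gives the same grasp; the last joint's range is limited). The gripper opens to 85 mm and grips with 20 to 120 N. Pads are 22 mm wide; open, the fingers measure 114 mm over their backs; the gripper's body (76 mm by 85 mm) begins 54 mm behind the grasp point. The pads swing forward as they close: fully open they stand 13 mm farther back than shut.
Start: joints at [1.052, 0.181, 1.607, -0, 1.354, -0.206], TCP at [0.177, 0.547, 0.304] pointing down, gripper open.
Joint ranges: [-2.99, 2.99], [-0.89, 2.07], [0.3, 2.58], [-1.14, 4.28], [0, 2.63], [-3.12, 3.12]. Speed limits (rad/s): [2.57, 2.57, 3.01, 3.14, 3.14, 3.14].

### API

Orientations are given as a unit quaternion [w, x, y, z].
In Python, from bench import ctrl gives the robot as it stands.
- The arm moves only by the tool carry_out, never from a script. Its argument "steps" is one flat list of numbers, 7 for each row, row after row: the shift along the tool's x, y, z in m, then the turn, a rotation vector about the tool's x, y, z in rad, then the opening, from 0 (shut) to 1 (fully open). In form: [dx, dy, dz, wx, wy, wz, claw, dx, dy, dz, wx, wy, wz, claw, ...]. A call has 1 to 20 rows; each row is the pose to reach, as a shift and turn from the pose commanded when the call began, along the tool's axes at that moment; what a row does not reach only later rows make up. A row lasts 1/10 s, in which the tool goes at most 50 mm and 8.59 degrees, less where a joint would pass 70% of its speed; a pose out of reach is approached as far as the arm can. A call with a gripper value outside its range is refused whole. The fingers move at their own pace and stop on an object; the grip force is fixed at half the most. Time passes only in rows, so rows that repeat a pose let the fingers close. It gives the time, the measured TCP pose, the force, the opening and the grip force at its end, in the units of the state.
- ctrl.get_obs(): the state, without advancing time (a new reading comes with each control period).
- ctrl.camera(name): name is "scene" or "top"; returns the picture (400x640x3 uint8, red, green, blue); there is no depth.
- ctrl.camera_params(name): a dict with "vertical_fov" (degrees; the focal length in pixels is half the picture's height over the tangent of half this angle, whatever the lens; pixels are square), "cx", "cy" (the principal point, pixels), "cam_to_world" (4x4, takes a point from camera to world coordinates). Camera axes: x right, y down, z forward; pixel columns grow to the right and rows downward; lengths in m; the calibration is good to about 2 mm. A picture is of the moment at which its call begins. camera_params takes no time and is no camera call.
- ctrl.hand_in(): hands the job in; it is judged then, once.
The state is a dict: "time_s": time; "q": joint angles; "dq": joint speeds; "joint_efforts": joint torques, N m; "eef_pos": TCP position; "eef_rot": TCP orientation; "wrist_force": force on the tool from outside, world axes, zero at the start; "torque": the same for the moment, N m; "opening": opening from 0.0 (shut) to 1.0 (fully open); "grasp_force": force on a finger pad.
Only numpy, scipy, OpenCV 4.12 (cv2) and the standard library are available. Lean on these libraries where they do the work, as an engineer would, in place of code of your own. Each camera call takes 0.05 s, during which the arm holds its last target. There are 200 camera calls.

## Working session

There is one attempt and no reset: what is moved stays moved. The work goes in short steps, Python scripts to look and compute and a tool call to move; the robot and the scene stay as the last step left them, time stands still between calls to the robot, and variables do not carry over. Pictures are saved under pics/ and viewed, at most 10 in all, crops included, and the job is handed in when it is done.

Besides the shell and the picture viewer there is one more tool, called after ">>>" as name(argument=value, ...) on one line, values as JSON. carry_out: Moves the arm, as the interface text tells. Its arguments: {"type":"object","properties":{"steps":{"type":"array"}},"required":["steps"]}

```bash
mkdir -p pics; cat > h.py <<'E'
import numpy as np, cv2
from bench import ctrl
from scipy.spatial.transform import Rotation as R
def save(cam,name,crop=None,s=1):
    im=ctrl.camera(cam)[:,:,::-1]
    np.save('pics/'+cam+'.npy',im)
    if crop: x,y,w,h=crop; im=im[y:y+h,x:x+w]
    if s!=1: im=cv2.resize(im,None,fx=s,fy=s,interpolation=cv2.INTER_CUBIC)
    cv2.imwrite('pics/'+name,im)
def world(cam,u,v,z):
    p=ctrl.camera_params(cam); f=200/np.tan(np.radians(p['vertical_fov'])/2); T=np.array(p['cam_to_world'])
    d=T[:3,:3]@np.array([(u-p['cx'])/f,(v-p['cy'])/f,1]); o=T[:3,3]
    return o+d*(z-o[2])/d[2]
def pix(cam,P):
    p=ctrl.camera_params(cam); f=200/np.tan(np.radians(p['vertical_fov'])/2); T=np.array(p['cam_to_world'])
    c=T[:3,:3].T@(np.array(P)-T[:3,3]); return c[:2]/c[2]*f+[p['cx'],p['cy']]
E
python3 - <<'E'
from h import *
for c in('top','scene'):
    save(c,c+'0.png',s=1.25); print(ctrl.camera_params(c))
print(ctrl.get_obs())
E
```

```text
{'vertical_fov': 52.479941758374224, 'cx': 320.00651870805956, 'cy': 205.6736909879561, 'cam_to_world': array([[-7.53427285e-02, -9.74256616e-01,  2.12479456e-01,
         2.52990956e-01],
       [-9.97157031e-01,  7.33660424e-02, -1.71836813e-02,
        -2.23278792e-02],
       [ 1.15253841e-03, -2.13170049e-01, -9.77014433e-01,
         1.23664919e+00],
       [ 0.00000000e+00,  0.00000000e+00,  0.00000000e+00,
         1.00000000e+00]])}
{'vertical_fov': 57.25703106725917, 'cx': 323.4879092416788, 'cy': 199.66857537616298, 'cam_to_world': array([[ 0.65885808,  0.49361074, -0.56767461,  1.0762863 ],
       [ 0.75195379, -0.41035619,  0.51591986, -0.56070325],
       [ 0.02171479, -0.76678304, -0.64153896,  0.78754628],
       [ 0.        ,  0.        ,  0.        ,  1.        ]])}
{'time_s': 0.1, 'q': array([ 1.05168746e+00,  1.81461327e-01,  1.60788925e+00,  1.27764267e-05,
        1.35379828e+00, -2.06302135e-01]), 'dq': array([ 0.00118017, -0.00246406, -0.0032492 , -0.00012324, -0.00086423,
        0.00124294]), 'joint_efforts': array([ 1.05005493e-03, -4.45874727e+01, -3.52241778e+01, -1.19484971e-04,
        4.14025199e-03,  1.32367973e-05]), 'eef_pos': array([0.17673661, 0.54677097, 0.30308627]), 'eef_rot': array([-2.81904772e-04,  1.55767805e-01,  9.87793392e-01, -7.25262620e-04]), 'wrist_force': array([0.63078709, 0.20235857, 0.81813196]), 'torque': array([-0.00092296,  0.02439414,  0.01336196]), 'grasp_force': 0.0, 'opening': 0.9983563667043323}
```

View pics/top0.png

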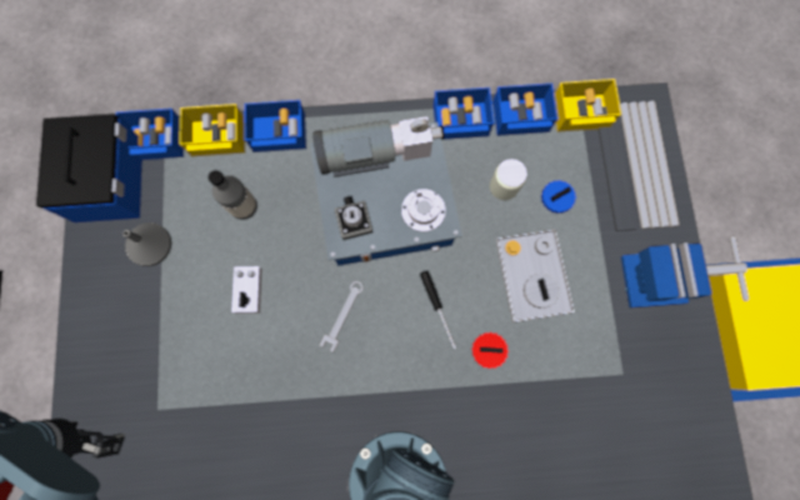

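View pics/scene0.png

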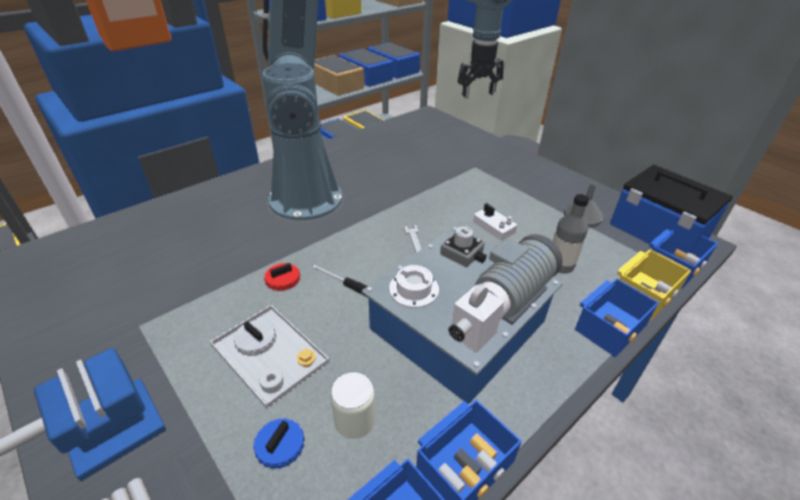

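The top view (1.25x) shows the key on its block at about (243,299), the isolator at (352,216) and the neck at (424,209). There are three cap shapes: steel in the tray at (541,290), red at (490,350) and blue at (558,196). The steel one in the tray is the one meant. I'll check these in an enlarged composite.

```bash
python3 - <<'E'
from h import *
a=np.load('pics/top.npy')
def c(a,u,v,w,h): return cv2.resize(a[v:v+h,u:u+w],(400,300),interpolation=cv2.INTER_CUBIC)
# each crop 80x60 ->5x
m=np.vstack([np.hstack([c(a,160,205,80,60),c(a,240,145,80,60)]),np.hstack([c(a,300,135,80,60),c(a,395,200,80,60)])])
cv2.imwrite('pics/comp1.png',m)
b=np.load('pics/scene.npy')
# 
m=np.vstack([np.hstack([c(b,360,150,80,60),c(b,340,165,80,60)]),np.hstack([c(b,290,195,80,60),c(b,165,240,80,60)])])
cv2.imwrite('pics/comp2.png',m)
E
```

```text
(no output)
```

View pics/comp1.png

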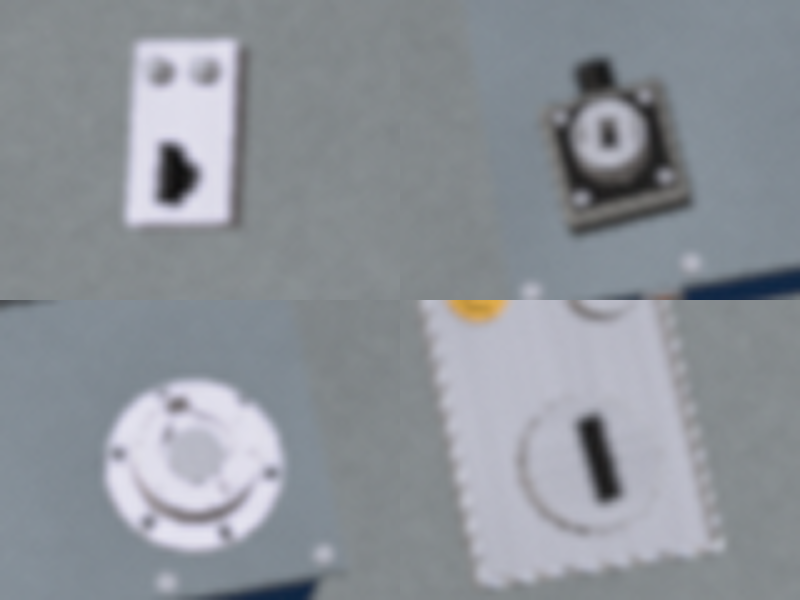

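View pics/comp2.png

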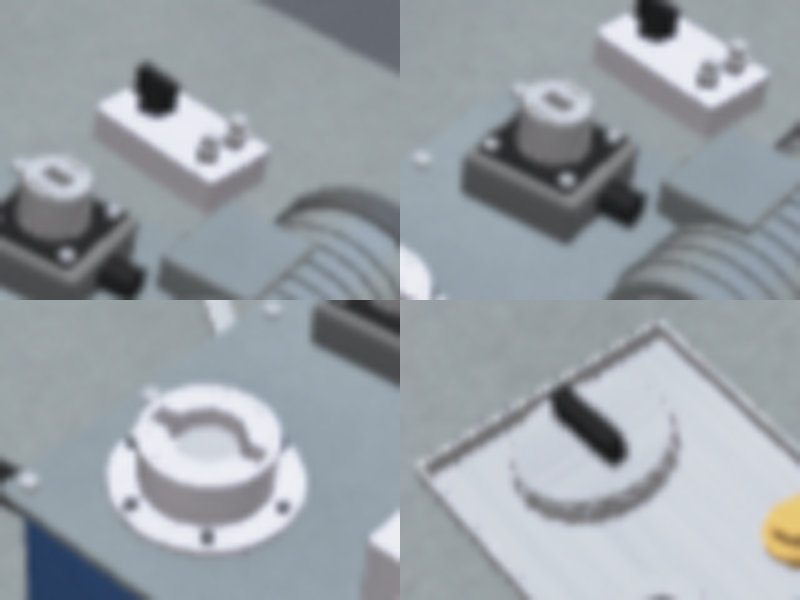

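The composites confirm the steel cap in the tray: grey head, black bar, no red or blue. The slot is at comp1 (610,135), the neck at (196,452) with notches at (178,404) and lower right, and in comp2 its notches are at (165,415) and (255,452). Next I measure with both cameras, fitting silhouettes for the two black bars.

```bash
cat >> h.py <<'E'
from scipy.optimize import minimize, least_squares
def hullmask(cam,pts,x0,y0,w,h,S=8):
    q=np.array([pix(cam,p) for p in pts]); q=((q+.5-[x0,y0])*S).astype(np.int32)
    m=np.zeros((h*S,w*S),np.uint8); cv2.fillConvexPoly(m,cv2.convexHull(q),255); return m
def parts(kind,x,y,yaw,z0):
    c,s=np.cos(yaw),np.sin(yaw)
    def box(lx,ly,z1,z2): return [[x+c*a-s*b,y+s*a+c*b,z0+z] for a in(-lx,lx) for b in(-ly,ly) for z in(z1,z2)]
    def cyl(r,z1,z2): return [[x+r*np.cos(t),y+r*np.sin(t),z0+z] for t in np.linspace(0,6.28,24) for z in(z1,z2)]
    if kind=='key': return [box(.018,.005,.027,.053),cyl(.013,.023,.027)]
    return [box(.026,.006,.028,.049)]
def fit(kind,imgs,p0,z0,thr=(40,130),free=(1,1,1)):
    def cost(p):
        e=0
        for cam,im in imgs.items():
            u,v=pix(cam,[p0[0],p0[1],z0+.04]).astype(int)-16
            g=im[v:v+32,u:u+32].mean(2); d=np.clip((thr[1]-g)/(thr[1]-thr[0]),0,1)
            m=0
            for P in parts(kind,*p,z0): m=np.maximum(m,hullmask(cam,P,u,v,32,32))
            m=cv2.resize(cv2.GaussianBlur(m,(0,0),6),(32,32),interpolation=cv2.INTER_AREA)/255.
            w=cv2.dilate((m>0.02).astype(np.uint8),np.ones((5,5))) if kind!='none' else 1
            e+=((m-d)**2*w).sum()
        return e
    S=np.array([[0,0,0],[.006,0,0],[0,.006,0],[0,0,.2]])+p0
    r=minimize(cost,p0,method='Nelder-Mead',options=dict(initial_simplex=S,xatol=1e-4,fatol=1e-3)); return r.x,r.fun
def tri(d):
    # d: {cam:(u,v)} -> 3D point
    p=np.mean([world(c,*uv,.1) for c,uv in d.items()],0)
    r=least_squares(lambda P:np.concatenate([pix(c,P)-uv for c,uv in d.items()]),p); return r.x,np.abs(r.fun).max()
E
python3 - <<'E'
from h import *
I={c:np.load('pics/%s.npy'%c).astype(float) for c in('top','scene')}
W=lambda c,u,v,z:np.round(world(c,u,v,z),4)
def T(o,u,v): return (o[0]+u/5-.4,o[1]+v/5-.4)
print('slot',W('top',*T((240,145),210,135),.192),W('scene',*T((340,165),155,102),.192),tri({'top':T((240,145),210,135),'scene':T((340,165),155,102)}))
print('neck',W('top',*T((300,135),196,152),.166),W('scene',*T((290,195),210,133),.166))
a=W('scene',*T((290,195),165,115),.166);b=W('scene',*T((290,195),257,153),.166);print('notches',a,b,np.hypot(*(a-b)[:2]),np.arctan2(*(a-b)[1::-1]))
print('notch top',W('top',*T((300,135),178,104),.166))
k=[W('top',*T((160,205),*q),.03) for q in((135,38),(238,40),(232,225),(127,224))];print('block',k,np.mean(k,0))
k0=world('top',*T((160,205),168,174),.06)[:2];c0=world('top',*T((395,200),200,158),.052)[:2];print(k0,c0)
for cams in(('top',),('scene',),('top','scene')):
    J={c:I[c] for c in cams}
    print(cams,'key',fit('key',J,[*k0,0],.007),'cap',fit('cap',J,[*c0,0.2],.003))
E
```

```text
slot [0.5813 0.055  0.192 ] [0.5839 0.0554 0.192 ] (array([0.58236937, 0.05587551, 0.19062204]), np.float64(0.3515890271071953))
neck [ 0.5966 -0.1016  0.166 ] [ 0.6015 -0.1001  0.166 ]
notches [ 0.5774 -0.1086  0.166 ] [ 0.6268 -0.092   0.166 ] 0.05211448934797308 -2.8174149194934777
notch top [ 0.6251 -0.094   0.166 ]
block [array([0.5256, 0.3613, 0.03  ]), array([0.5197, 0.2991, 0.03  ]), array([0.4076, 0.3045, 0.03  ]), array([0.4129, 0.3667, 0.03  ])] [0.46645 0.3329  0.03   ]
[0.43632181 0.33306764] [ 0.40842364 -0.37433249]Traceback (most recent call last):
  File "<stdin>", line 13, in <module>
  File "h.py", line 40, in fit
    r=minimize(cost,p0,method='Nelder-Mead',options=dict(initial_simplex=S,xatol=1e-4,fatol=1e-3)); return r.x,r.fun
    res = _minimize_neldermead(fun, x0, args, callback, bounds=bounds,
                               **options)
    fsim[j] = func(sim[j])
              ~~~~^^^^^^^^
    fx = function(np.copy(x), *(wrapper_args + args))
  File "h.py", line 34, in cost
    for P in parts(kind,*p,z0): m=np.maximum(m,hullmask(cam,P,u,v,32,32))
                                               ~~~~~~~~^^^^^^^^^^^^^^^^^
  File "h.py", line 19, in hullmask
    q=np.array([pix(cam,p) for p in pts]); q=((q+.5-[x0,y0])*S).astype(np.int32)
                ~~~^^^^^^^
  File "h.py", line 15, in pix
    p=ctrl.camera_params(cam); f=200/np.tan(np.radians(p['vertical_fov'])/2); T=np.array(p['cam_to_world'])
ValueError: time passes only in moves, steps and waits
```

```bash
python3 - <<'E'
import re
s=open('h.py').read()
s=s.replace("p=ctrl.camera_params(cam)","p=CP[cam]").replace("def save","CP={c:dict(ctrl.camera_params(c)) for c in('top','scene')}\ndef save",1)
open('h.py','w').write(s)
E
python3 - <<'E'
from h import *
I={c:np.load('pics/%s.npy'%c).astype(float) for c in('top','scene')}
k0=[.436,.333];c0=[.408,-.374]
for cams in(('top',),('scene',),('top','scene')):
    J={c:I[c] for c in cams}
    print(cams,'key',fit('key',J,[*k0,0],.007),'cap',fit('cap',J,[*c0,0.2],.003))
E
```

```text
('top',) key (array([0.43916262, 0.3349566 , 0.16792052]), np.float64(24.81319715588971)) cap (array([ 0.41022396, -0.37605305,  0.10797968]), np.float64(21.06530759774256))
('scene',) key (array([ 0.4372798 ,  0.3382441 , -0.42465444]), np.float64(9.150264760467245)) cap (array([ 0.4114437 , -0.37619205,  0.05654678]), np.float64(21.67303449290634))
('top', 'scene') key (array([ 0.43860008,  0.33724343, -0.37848924]), np.float64(37.12765688410441)) cap (array([ 0.41051536, -0.37660195,  0.07280078]), np.float64(44.49143017168136))
```

```bash
python3 - <<'E'
from h import *
I={c:np.load('pics/%s.npy'%c).astype(float) for c in('top','scene')}
for n,P in(('key',[.438,.335,.047]),('cap',[.410,-.376,.045])):
    for c in('top','scene'):
        u,v=pix(c,P).astype(int); print(n,c,u,v); print(I[c][v-12:v+12,u-11:u+11].mean(2).astype(int))
E
```

```text
key top 193 239
[[137 137 139 154 190 216 224 223 223 224 225 224 224 225 225 226 225 225
  225 224 224 224]
 [136 136 139 157 192 219 224 223 224 224 224 224 224 225 225 225 225 225
  225 224 224 224]
 [136 135 137 156 192 218 224 223 224 224 224 224 224 225 226 226 225 225
  224 224 224 224]
 [136 135 136 155 192 219 224 224 224 225 225 224 225 225 226 225 225 225
  225 224 223 223]
 [137 135 138 156 194 219 224 224 224 225 225 224 225 225 227 226 225 225
  224 224 223 224]
 [137 136 140 161 197 220 224 224 223 218 211 208 209 214 222 225 225 225
  225 224 224 223]
 [136 137 140 161 198 221 225 224 218 197 167 150 153 172 199 217 225 225
  224 224 223 224]
 [135 136 141 162 198 221 225 224 215 180 122  85  86 112 155 198 221 226
  225 224 223 224]
 [136 136 141 163 199 220 225 224 215 174 106  53  39  61 115 175 214 225
  225 224 223 223]
 [138 138 143 166 201 221 225 225 215 174 106  48  28  34  85 147 193 217
  224 224 224 224]
 [139 139 145 169 204 222 225 224 212 169 102  47  26  22  54 103 152 190
  214 223 223 223]
 [139 139 146 172 206 223 225 223 204 158  93  47  28  17  28
[... 7199 characters left out ...]
3  73  41  33  38  42  44  44
   61 121 186 209]
 [208 208 207 207 207 207 206 206 205 198 175 132  81  42  32  35  37  36
   40  89 160 203]
 [207 207 206 207 206 207 206 205 205 205 199 179 135  80  43  32  31  30
   32  71 141 199]
 [207 207 206 206 206 206 205 205 206 206 207 202 179 135  90  50  31  28
   30  63 133 196]
 [207 206 206 206 205 206 205 206 207 208 208 206 200 183 150 100  57  37
   44  86 148 198]
 [206 206 206 205 205 205 206 207 208 207 206 206 207 205 190 156 117  83
   94 138 182 204]
 [206 205 205 204 205 207 207 207 206 206 207 209 209 210 207 196 176 148
  156 184 202 207]
 [205 205 205 206 207 207 206 206 206 207 209 210 210 210 209 207 203 193
  195 203 207 208]]
```

```bash
sed -i 's/(0,0),6)/(0,0),9)/; s/thr=(40,130)/thr=(30,185)/' h.py; python3 - <<'E'
from h import *
I={c:np.load('pics/%s.npy'%c).astype(float) for c in('top','scene')}
k0=[.438,.336];c0=[.410,-.376]
for cams in(('top',),('scene',),('top','scene')):
    J={c:I[c] for c in cams}
    print(cams,'key',[np.round(v,4) for v in min((fit('key',J,[*k0,a],.007,thr=(25,225 if cams==('top',) else 190)) for a in(-.3,-.1)),key=lambda r:r[1])],'cap',[np.round(v,4) for v in fit('cap',J,[*c0,0.1],.003)])
E
```

```text
('top',) key [array([ 0.4392,  0.3354, -0.0274]), np.float64(5.4612)] cap [array([ 0.4099, -0.3764,  0.1189]), np.float64(4.4161)]
('scene',) key [array([ 0.4364,  0.3399, -0.3023]), np.float64(5.0737)] cap [array([ 0.4114, -0.3757,  0.0547]), np.float64(11.4392)]
('top', 'scene') key [array([ 0.4384,  0.3362, -0.1532]), np.float64(19.3428)] cap [array([ 0.4105, -0.3761,  0.0902]), np.float64(16.4675)]
```

```bash
cat >> h.py <<'E'
def circ(x,y,z,r,n=72):
    t=np.linspace(0,2*np.pi,n,endpoint=False); return np.c_[x+r*np.cos(t),y+r*np.sin(t),np.full(n,z)]
def circfit(G,spec,p0,rng=.008,cams=('top','scene')):
    best=[]
    for dx in np.arange(-rng,rng+1e-9,.0005):
        for dy in np.arange(-rng,rng+1e-9,.0005):
            s=0
            for c in cams:
                for z,r in spec:
                    q=np.array([pix(c,P) for P in circ(p0[0]+dx,p0[1]+dy,z,r,48)]).astype(np.float32)
                    s+=cv2.remap(G[c],q[:,:1],q[:,1:],cv2.INTER_LINEAR).mean()
            best.append((s,p0[0]+dx,p0[1]+dy))
    return max(best)
E
python3 - <<'E'
from h import *
I={c:np.load('pics/%s.npy'%c).astype(np.float32).mean(2) for c in('top','scene')}
G={c:np.minimum(np.hypot(cv2.Sobel(i,cv2.CV_32F,1,0),cv2.Sobel(i,cv2.CV_32F,0,1)),150) for c,i in I.items()}
for cams in(('top',),('scene',),('top','scene')):
    print(cams,'rotor',circfit(G,[(.192,.02)],(.582,.055),cams=cams),'neck',circfit(G,[(.166,.036)],(.599,-.101),cams=cams),'fl',circfit(G,[(.136,.05)],(.599,-.101),cams=cams))
# enlarged views, 10x
o=[]
for c,P in(('top',(.582,.055,.192)),('scene',(.582,.055,.192)),('top',(.599,-.101,.166)),('scene',(.599,-.101,.166))):
    a=np.load('pics/%s.npy'%c); u,v=pix(c,P).astype(int); print(c,u,v)
    w,h=(20,15) if P[2]==.192 else (32,24)
    k=a[v-h:v+h,u-w:u+w]; k=cv2.resize(k,(400,300),interpolation=cv2.INTER_CUBIC).astype(float)
    if P[2]==.166: k=np.clip((k-150)*2.5,0,255)
    o.append(k)
cv2.imwrite('pics/comp3.png',np.vstack([np.hstack(o[:2]),np.hstack(o[2:])]))
E
```

```text
('top',) rotor (np.float32(149.88432), np.float64(0.5815), np.float64(0.05500000000000001)) neck (np.float32(111.25254), np.float64(0.598), np.float64(-0.10850000000000001)) fl (np.float32(146.97784), np.float64(0.5995), np.float64(-0.101))
('scene',) rotor (np.float32(133.78021), np.float64(0.5845), np.float64(0.05500000000000001)) neck (np.float32(143.95946), np.float64(0.6005), np.float64(-0.101)) fl (np.float32(138.07439), np.float64(0.602), np.float64(-0.10200000000000001))
('top', 'scene') rotor (np.float32(280.09985), np.float64(0.583), np.float64(0.05600000000000001)) neck (np.float32(248.8747), np.float64(0.6015), np.float64(-0.1015)) fl (np.float32(283.82834), np.float64(0.6005), np.float64(-0.101))
top 281 171
scene 369 184
top 338 164
scene 330 220[ WARN:0@12.089] global loadsave.cpp:1063 imwrite_ Unsupported depth image for selected encoder is fallbacked to CV_8U.
```

View pics/comp3.png

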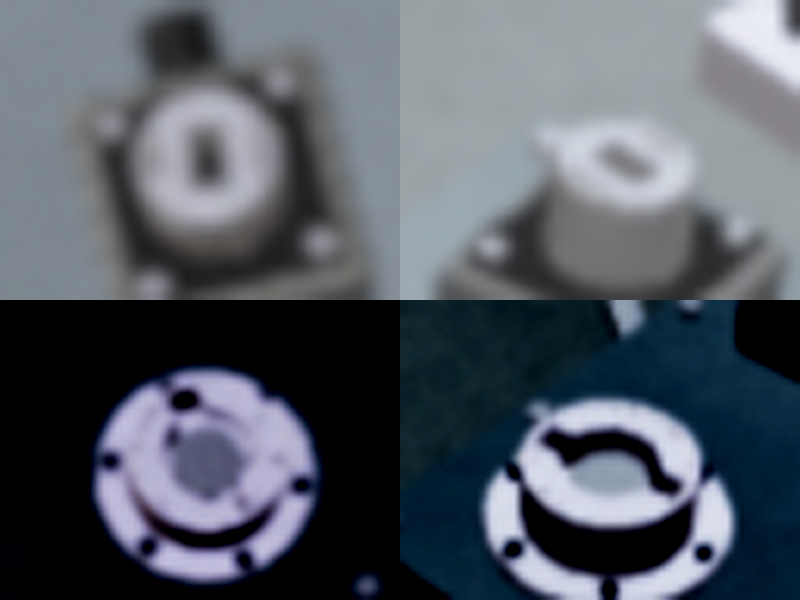

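```bash
python3 - <<'E'
from h import *
def ang(c,u0,v0,s,w,h,a,b,z):
    f=lambda q:world(c,u0-w+q[0]/s-.45,v0-h+q[1]/s-.45,z)
    A,B=f(a),f(b); print(c,np.round((A+B)/2,4),'len',np.hypot(*(A-B)[:2]).round(4),'yaw',np.arctan2(*(A-B)[1::-1]))
ang('top',281,171,10,20,15,(203,130),(209,183),.192)
ang('scene',369,184,10,20,15,(200,148),(255,172),.192)
ang('top',338,164,6.25,32,24,(172,137),(243,200),.166)
ang('scene',330,220,6.25,32,24,(153,137),(272,185),.166)
# isolator screws on box top z=.164
ang('top',281,171,10,20,15,(110,125),(152,285),.164)
ang('top',281,171,10,20,15,(280,82),(322,242),.164)
ang('top',281,171,10,20,15,(110,125),(280,82),.164)
ang('scene',369,184,10,20,15,(90,247),(338,230),.164)
E
```

```text
top [0.5825 0.0562 0.192 ] len 0.015 yaw 0.05283885020930488
scene [0.5837 0.0583 0.192 ] len 0.0171 yaw -2.9263733451282423
top [ 0.5923 -0.101   0.166 ] len 0.0425 yaw 0.7431002042056021
scene [ 0.6015 -0.1006  0.166 ] len 0.0537 yaw -2.807933707008003
top [0.5791 0.0796 0.164 ] len 0.0475 yaw 0.19455448797988553
top [0.5879 0.0323 0.164 ] len 0.0476 yaw 0.1856987897717995
top [0.6068 0.0605 0.164 ] len 0.0484 yaw 1.755764688407204
scene [0.5825 0.0588 0.164 ] len 0.0693 yaw -2.156318989004329
```

The slot is at about (.583,.055), yaw 0.19, and the neck at (.600,-.101), yaw 0.33. The key is at (.4387,.335), yaw -0.05, and the cap at (.4105,-.376), yaw 0.11. All of these agree with the sizes given.

```bash
cat >> h.py <<'E'
def to(x,y,z,yaw,o=None):
    """shift/turn in tool axes to TCP (x,y,z) pointing down, tool x along yaw (mod pi, nearest)"""
    o=o or ctrl.get_obs(); M=R.from_quat(np.roll(o['eef_rot'],-1))
    cur=np.arctan2(M.as_matrix()[1,0],M.as_matrix()[0,0]); d=(yaw-cur+np.pi/2)%np.pi-np.pi/2; yw=cur+d
    X=np.array([np.cos(yw),np.sin(yw),0]);Z=np.array([0,0,-1.]);T=R.from_matrix(np.c_[X,np.cross(Z,X),Z])
    print('shift',np.round(M.as_matrix().T@(np.array([x,y,z])-o['eef_pos']),4),'turn',np.round((M.inv()*T).as_rotvec(),4),'pos',np.round(o['eef_pos'],4),'yaw',round(cur,4),'q6',o['q'][5].round(2),'t',o['time_s'].__round__(2),'F',np.round(o['wrist_force'],1),np.round(o['torque'],2),'grip',round(float(o['grasp_force']),1),round(float(o['opening']),3))
E
python3 -c "
from h import *
to(.4387,.335,.2,-.05); to(.4387,.335,.109,-.05)"
```

```text
shift [-0.3145 -0.1207  0.1032] turn [-0.0015 -0.0005 -0.2628] pos [0.1767 0.5468 0.3031] yaw 2.8288 q6 -0.21 t 0.1 F [0.6 0.2 0.8] [-0.    0.02  0.01] grip 0.0 0.998
shift [-0.3145 -0.1206  0.1942] turn [-0.0015 -0.0005 -0.2628] pos [0.1767 0.5468 0.3031] yaw 2.8288 q6 -0.21 t 0.1 F [0.6 0.2 0.8] [-0.    0.02  0.01] grip 0.0 0.998
```

>>> carry_out(steps=[-0.3145,-0.1207,0.103,0,0,-0.263,0.6,-0.3145,-0.1207,0.103,0,0,-0.263,0.6,-0.3145,-0.1207,0.103,0,0,-0.263,0.6,-0.3145,-0.1207,0.103,0,0,-0.263,0.6,-0.3145,-0.1207,0.103,0,0,-0.263,0.6,-0.3145,-0.1207,0.103,0,0,-0.263,0.6,-0.3145,-0.1207,0.103,0,0,-0.263,0.6,-0.3145,-0.1207,0.103,0,0,-0.263,0.6,-0.3145,-0.1207,0.103,0,0,-0.263,0.6,-0.3145,-0.1207,0.103,0,0,-0.263,0.6])

```text
time_s: 1.1
eef_pos: [0.4383, 0.336, 0.2009]
eef_rot: [-0.0, 0.025, 1.0, 0.0]
wrist_force: [0.8, 0.5, 0.6]
opening: 0.598
grasp_force: 0.0
```

```bash
python3 - <<'E'
from h import *
to(.4387,.335,.109,-.05)
o=[]
for c in('top','scene'):
    save(c,'x.png'); a=np.load('pics/%s.npy'%c); u,v=pix(c,(.438,.335,.06)).astype(int); print(u,v)
    o.append(cv2.resize(a[v-37:v+38,u-25:u+25],(400,600),interpolation=cv2.INTER_CUBIC))
cv2.imwrite('pics/k1.png',np.hstack(o))
E
```

```text
shift [-0.0005 -0.001   0.0919] turn [ 0.0001 -0.0007  0.0004] pos [0.4383 0.336  0.2009] yaw 3.0919 q6 -1.08 t 1.1 F [0.8 0.5 0.6] [-0.02  0.08  0.01] grip 0.0 0.598
192 238
390 164
```

View pics/k1.png

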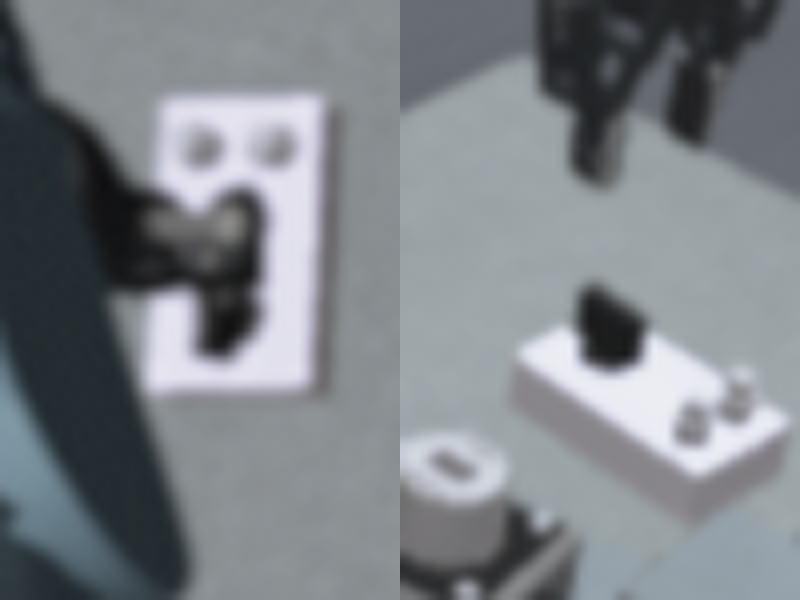

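The fingers straddle the key, which is aligned with its block. Descending and gripping.

>>> carry_out(steps=[-0.0005,-0.001,0.04,0,0,0,0.6,-0.0005,-0.001,0.07,0,0,0,0.6,-0.0005,-0.001,0.0915,0,0,0,0.6,-0.0005,-0.001,0.0915,0,0,0,0.6,-0.0005,-0.001,0.0915,0,0,0,0,-0.0005,-0.001,0.0915,0,0,0,0,-0.0005,-0.001,0.0915,0,0,0,0,-0.0005,-0.001,0.0915,0,0,0,0,-0.0005,-0.001,0.0915,0,0,0,0,-0.0005,-0.001,0.0915,0,0,0,0,-0.0005,-0.001,0.0915,0,0,0,0,-0.0005,-0.001,0.0915,0,0,0,0])

```text
time_s: 2.4
eef_pos: [0.4405, 0.3352, 0.1113]
eef_rot: [0.001, 0.025, 1.0, 0.001]
wrist_force: [-0.5, 1.2, 6.6]
opening: 0.099
grasp_force: 59.5
```

```bash
python3 -c "
from h import *
to(.4387,.335,.2,-.05)"
```

```text
shift [ 0.0015 -0.0001 -0.0887] turn [0.002  0.0027 0.0001] pos [0.4405 0.3352 0.1113] yaw 3.0917 q6 -1.09 t 2.4 F [-0.5  1.2  6.6] [ 0.15  0.24 -0.02] grip 59.5 0.099
```

>>> carry_out(steps=[0,0,-0.03,0,0,0,0,0,0,-0.06,0,0,0,0,0,0,-0.1,0,0,0,0,0,0,-0.15,0,0,0,0,0,0,-0.2,0,0,0,0,0,0,-0.22,0,0,0,0,0,0,-0.22,0,0,0,0,0,0,-0.22,0,0,0,0])

```text
time_s: 3.2
eef_pos: [0.4392, 0.3343, 0.3293]
eef_rot: [0.0, 0.025, 1.0, 0.0]
wrist_force: [0.3, -0.6, -2.1]
opening: 0.097
grasp_force: 60.8
```

```bash
python3 -c "
from h import *
to(.583,.0553,.33,.19)"
```

```text
shift [-0.1575 -0.2715 -0.0007] turn [ 1.000e-04  3.000e-04 -2.399e-01] pos [0.4392 0.3343 0.3293] yaw 3.0917 q6 -1.09 t 3.2 F [ 0.3 -0.6 -2.1] [ 0.03  0.03 -0.  ] grip 60.8 0.097
```

>>> carry_out(steps=[-0.1575,-0.2715,-0.001,0,0,-0.24,0,-0.1575,-0.2715,-0.001,0,0,-0.24,0,-0.1575,-0.2715,-0.001,0,0,-0.24,0,-0.1575,-0.2715,-0.001,0,0,-0.24,0,-0.1575,-0.2715,-0.001,0,0,-0.24,0,-0.1575,-0.2715,-0.001,0,0,-0.24,0,-0.1575,-0.2715,-0.001,0,0,-0.24,0,-0.1575,-0.2715,-0.001,0,0,-0.24,0,-0.1575,-0.2715,-0.001,0,0,-0.24,0,-0.1575,-0.2715,-0.001,0,0,-0.24,0])

```text
time_s: 4.2
eef_pos: [0.5824, 0.0569, 0.3294]
eef_rot: [-0.001, -0.096, 0.995, 0.0]
wrist_force: [0.7, 0.2, -0.2]
opening: 0.103
grasp_force: 60.8
```

```bash
python3 - <<'E'
from h import *
to(.583,.0553,.33,.19)
o=[]
for c in('top','scene'):
    save(c,'x.png'); a=np.load('pics/%s.npy'%c); u,v=pix(c,(.583,.055,.21)).astype(int); print(u,v)
    o.append(cv2.resize(a[v-30:v+30,u-20:u+20],(400,600),interpolation=cv2.INTER_CUBIC))
    P=ctrl.get_obs()['eef_pos']; print(c,'exp tip',pix(c,P-[0,0,.1043]),'collar bottom',pix(c,P-[0,0,.0813]))
cv2.imwrite('pics/k2.png',np.hstack(o))
E
```

```text
shift [-0.0003 -0.0017 -0.0006] turn [ 0.001  -0.0018  0.0017] pos [0.5824 0.0569 0.3294] yaw -2.9499 q6 -1.87 t 4.2 F [ 0.7  0.2 -0.2] [ 0.01 -0.04 -0.01] grip 60.8 0.103
280 168
top exp tip [279.63162531 167.40188861] collar bottom [278.76465686 164.64649581]
370 179
scene exp tip [372.02290587 174.29189815] collar bottom [372.97483691 167.05442647]
```

View pics/k2.png

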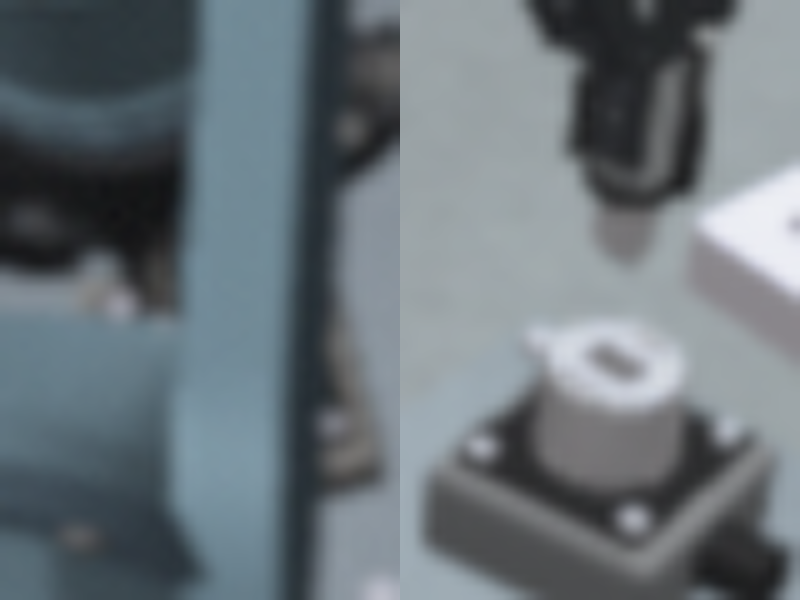

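```bash
python3 -c "
from h import *
for q in((371.25,184.65),(371.25,184.2),(370.95,184.3)): print(world('scene',*q,.192))
print(pix('scene',(.583,.0555,.192)),pix('top',(.583,.0555,.192)))
to(.583,.056,.305,.19)"
```

```text
[0.5839636  0.05787553 0.192     ]
[0.58260347 0.05933133 0.192     ]
[0.58239087 0.05838475 0.192     ]
[370.3778764 184.8262242] [281.39447563 170.99410176]
shift [-0.0002 -0.0011  0.0251] turn [ 0.0004 -0.0005  0.0023] pos [0.5826 0.057  0.3301] yaw -2.9493 q6 -1.87 t 4.3 F [ 0.4 -0.1 -1.3] [ 0.    0.01 -0.05] grip 60.8 0.101
```

>>> carry_out(steps=[0,0,0.015,0,0,0,0,0,0,0.025,0,0,0,0,0,0,0.03,0,0,0,0,0,0,0.034,0,0,0,0,0,0,0.038,0,0,0,0,0,0,0.042,0,0,0,0,0,0,0.042,0,0,0,0,0,0,0.042,0,0,0,0])

```text
time_s: 5.1
eef_pos: [0.5836, 0.0563, 0.2882]
eef_rot: [0.001, -0.095, 0.995, 0.001]
wrist_force: [1.7, 5.1, -2.0]
opening: 0.103
grasp_force: 60.5
```

```bash
python3 -c "
from h import *
to(.583,.0568,.271,.19)"
```

```text
shift [0.0005 0.0006 0.0172] turn [0.0016 0.0015 0.0003] pos [0.5836 0.0563 0.2882] yaw -2.9513 q6 -1.87 t 5.1 F [ 1.7  5.1 -2. ] [ 1.   -0.5  -0.03] grip 60.5 0.103
```

>>> carry_out(steps=[-0.0005,0.0012,0.002,0,0,0,0,-0.0005,0.0012,0.005,0,0,0,0,-0.0005,0.0012,0.008,0,0,0,0,-0.0005,0.0012,0.011,0,0,0,0,-0.0005,0.0012,0.014,0,0,0,0,-0.0005,0.0012,0.0165,0,0,0,0,-0.0005,0.0012,0.0165,0,0,0,0,-0.0005,0.0012,0.0165,0,0,0,0])

```text
time_s: 5.9
eef_pos: [0.5839, 0.0569, 0.2731]
eef_rot: [0.001, -0.095, 0.995, -0.0]
wrist_force: [-0.6, 4.3, 8.0]
opening: 0.101
grasp_force: 62.1
```

```bash
python3 -c "
from h import *
to(.583,.0568,.271,.19)"
```

```text
shift [0.0009 0.0001 0.0021] turn [-0.0002  0.0015  0.0003] pos [0.5839 0.0569 0.2731] yaw -2.9513 q6 -1.87 t 5.9 F [-0.6  4.3  8. ] [ 0.79  0.09 -0.07] grip 62.1 0.101
```

>>> carry_out(steps=[0,0.001,0,0,0,0,0,0,0.001,0,0,0,0.12,0,0,0.001,0,0,0,0.24,0,0,0.001,0,0,0,0.36,0,0,0.001,0,0,0,0.48,0,0,0.001,0,0,0,0.6,0,0,0.001,0,0,0,0.72,0,0,0.001,0,0,0,0.84,0,0,0.001,0,0,0,0.96,0,0,0.001,0,0,0,1.08,0,0,0.001,0,0,0,1.2,0,0,0.001,0,0,0,1.2,0])

```text
time_s: 7.1
eef_pos: [0.5834, 0.0559, 0.2731]
eef_rot: [0.001, 0.485, 0.874, -0.002]
wrist_force: [-2.4, -3.7, 9.4]
opening: 0.103
grasp_force: 62.3
```

```bash
python3 -c "
from h import *
to(.583,.0568,.271,.19-1.4)"
```

```text
shift [0.001  0.0002 0.0021] turn [-0.0016  0.0035  0.1964] pos [0.5834 0.0559 0.2731] yaw 2.128 q6 -0.66 t 7.1 F [-2.4 -3.7  9.4] [-0.67  0.47 -0.05] grip 62.3 0.103
```

>>> carry_out(steps=[0,0,0,0,0,0.05,0,0,0,0,0,0,0.1,0,0,0,0,0,0,0.15,0,0,0,0,0,0,0.2,0,0,0,0,0,0,0.24,0,0,0,0,0,0,0.24,0])

```text
time_s: 7.7
eef_pos: [0.5831, 0.0558, 0.2731]
eef_rot: [0.001, 0.586, 0.811, -0.002]
wrist_force: [-5.7, -4.3, 10.9]
opening: 0.101
grasp_force: 62.4
```

```bash
python3 -c "
from h import *
to(.583,.0568,.271,.19-1.4)"
```

```text
shift [0.0009 0.0002 0.0021] turn [-0.002   0.0035 -0.0412] pos [0.5831 0.0558 0.2731] yaw 1.8904 q6 -0.42 t 7.7 F [-5.7 -4.3 10.9] [-0.73  0.83  0.03] grip 62.4 0.101
```

>>> carry_out(steps=[0,0,0,0,0,0.04,0,0,0,0,0,0,0.08,0,0,0,0,0,0,0.12,0,0,0,0,0,0,0.12,0])

```text
time_s: 8.1
eef_pos: [0.5829, 0.0557, 0.2731]
eef_rot: [0.001, 0.633, 0.774, -0.002]
wrist_force: [-5.3, -4.6, 11.1]
opening: 0.101
grasp_force: 62.7
```

```bash
python3 -c "
from h import *
to(.583,.0568,.271,.19-1.4)"
```

```text
shift [0.0011 0.0003 0.0021] turn [-0.0025  0.004  -0.1604] pos [0.5829 0.0557 0.2731] yaw 1.7712 q6 -0.3 t 8.1 F [-5.3 -4.6 11.1] [-0.86  1.    0.4 ] grip 62.7 0.101
```

>>> carry_out(steps=[0,0,-0.001,0,0,0,0,0,0,-0.002,0,0,0,0.4,0,0,-0.002,0,0,0,0.4,0,0,-0.002,0,0,0,0.4,0,0,-0.002,0,0,0,0.4,0,0,-0.01,0,0,0,0.4,0,0,-0.02,0,0,0,0.4,0,0,-0.05,0,0,0,0.4,0,0,-0.09,0,0,0,0.4,0,0,-0.12,0,0,0,0.4,0,0,-0.12,0,0,0,0.4])

```text
time_s: 9.2
eef_pos: [0.5851, 0.0577, 0.3991]
eef_rot: [0.005, 0.632, 0.775, 0.003]
wrist_force: [0.6, -0.1, 0.0]
opening: 0.403
grasp_force: 0.0
```

```bash
python3 -c "
from h import *
to(.4105,-.3755,.3,.11)"
```

```text
shift [-0.3892 -0.2587  0.0977] turn [ 0.0061  0.0106 -1.4795] pos [0.5851 0.0577 0.3991] yaw 1.772 q6 -0.3 t 9.2 F [ 0.6 -0.1  0. ] [-0.02 -0.04 -0.04] grip 0.0 0.403
```

>>> carry_out(steps=[-0.389,-0.259,0.098,0,0,1.66,0.6,-0.389,-0.259,0.098,0,0,1.66,0.6,-0.389,-0.259,0.098,0,0,1.66,0.6,-0.389,-0.259,0.098,0,0,1.66,0.6,-0.389,-0.259,0.098,0,0,1.66,0.6,-0.389,-0.259,0.098,0,0,1.66,0.6,-0.389,-0.259,0.098,0,0,1.66,0.6,-0.389,-0.259,0.098,0,0,1.66,0.6,-0.389,-0.259,0.098,0,0,1.66,0.6,-0.389,-0.259,0.098,0,0,1.66,0.6,-0.389,-0.259,0.098,0,0,1.66,0.6,-0.389,-0.259,0.098,0,0,1.66,0.6,-0.389,-0.259,0.098,0,0,1.66,0.6,-0.389,-0.259,0.098,0,0,1.66,0.6,-0.389,-0.259,0.098,0,0,1.66,0.6])

```text
time_s: 10.7
eef_pos: [0.4077, -0.3745, 0.2942]
eef_rot: [0.0, 0.998, 0.057, 0.0]
wrist_force: [0.3, -0.2, -0.4]
opening: 0.6
grasp_force: 0.0
```

```bash
python3 - <<'E'
from h import *
to(.4105,-.3755,.13,.11)
o=[]
for c,P in(('top',(.583,.055,.2)),('scene',(.583,.055,.2)),('scene',(.41,-.376,.03))):
    save(c,'x.png'); a=np.load('pics/%s.npy'%c); u,v=pix(c,P).astype(int); print(u,v)
    o.append(cv2.resize(a[v-30:v+30,u-18:u+18],(266,444),interpolation=cv2.INTER_CUBIC))
cv2.imwrite('pics/c1.png',np.hstack(o))
E
```

```text
shift [0.0026 0.0012 0.1642] turn [ 0.0005 -0.0003  0.0049] pos [ 0.4077 -0.3745  0.2942] yaw 0.1149 q6 0.5 t 10.7 F [ 0.3 -0.2 -0.4] [0.01 0.05 0.  ] grip 0.0 0.6
281 170
370 182
202 266
```

View pics/c1.png

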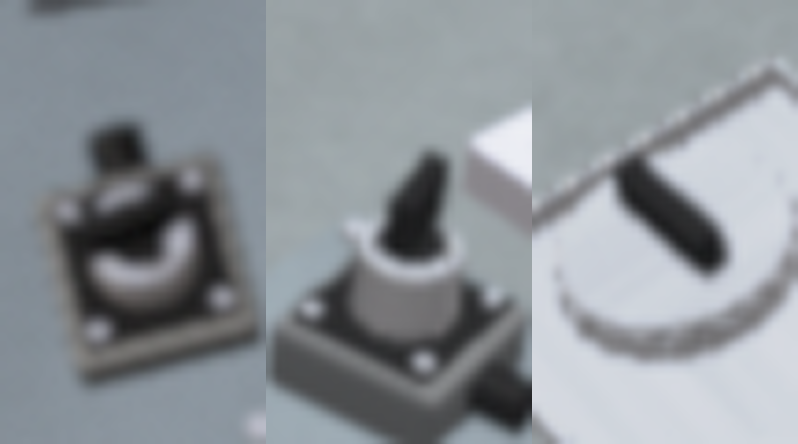

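The key stands in the rotor with its collar on top, the grip turned across and upright as far as the view shows. The cap bar is undisturbed in the tray, at scene-crop (670,215). Going down to the cap.

>>> carry_out(steps=[0.0025,0.0012,0.05,0,0,0,0.6,0.0025,0.0012,0.1,0,0,0,0.6,0.0025,0.0012,0.14,0,0,0,0.6,0.0025,0.0012,0.17,0,0,0,0.6,0.0025,0.0012,0.187,0,0,0,0.6,0.0025,0.0012,0.187,0,0,0,0.6,0.0025,0.0012,0.187,0,0,0,0,0.0025,0.0012,0.187,0,0,0,0,0.0025,0.0012,0.187,0,0,0,0,0.0025,0.0012,0.187,0,0,0,0,0.0025,0.0012,0.187,0,0,0,0,0.0025,0.0012,0.187,0,0,0,0,0.0025,0.0012,0.187,0,0,0,0])

```text
time_s: 12.15
eef_pos: [0.4106, -0.377, 0.1086]
eef_rot: [0.001, 0.998, 0.056, 0.001]
wrist_force: [0.3, 0.8, 7.4]
opening: 0.121
grasp_force: 60.9
```

```bash
python3 - <<'E'
from h import *
to(.4105,-.3755,.1055,.11)
I={c:np.load('pics/%s.npy'%c).astype(float) for c in('top','scene')}
save('top','x.png'); I['top']=np.load('pics/top.npy').astype(float)
print([fit('key',{'scene':I['scene']},[.583,.056,a],.169,thr=(30,160)) for a in(-1.4,1.6)])
E
```

```text
shift [ 0.0001 -0.0015  0.0031] turn [ 0.0027 -0.0015  0.0019] pos [ 0.4106 -0.377   0.1086] yaw 0.1119 q6 0.5 t 12.15 F [0.3 0.8 7.4] [0.09 0.04 0.04] grip 60.9 0.121
[(array([ 0.58151593,  0.06263512, -1.0415333 ]), np.float64(9.427491747598216)), (array([0.58161583, 0.06190279, 2.0532957 ]), np.float64(9.159846053748103))]
```

```bash
python3 - <<'E'
from h import *
for dz in(0,):
  for a in(1.77,1.87,1.97):
    e=np.array([np.cos(a),np.sin(a),0])*.018
    for c in('top','scene'):
        print(a,c,[pix(c,np.array([.583,.0565,.222])+s*e).round(1) for s in(-1,0,1)])
print(to(.600,-.101,.40,.33))
E
```

```text
1.77 top [array([286.6, 165.8]), array([280. , 167.6]), array([273.3, 169.4])]
1.77 scene [array([368.2, 178.8]), array([371.8, 175.6]), array([375.4, 172.5])]
1.87 top [array([286.4, 165.2]), array([280. , 167.6]), array([273.5, 170. ])]
1.87 scene [array([368.8, 179. ]), array([371.8, 175.6]), array([374.8, 172.3])]
1.97 top [array([286.1, 164.6]), array([280. , 167.6]), array([273.8, 170.6])]
1.97 scene [array([369.4, 179.3]), array([371.8, 175.6]), array([374.2, 172.1])]
shift [ 0.2195 -0.2523 -0.2917] turn [ 0.0028 -0.0012 -0.2181] pos [ 0.4106 -0.377   0.1086] yaw 0.1119 q6 0.5 t 12.2 F [0.  0.8 6.5] [ 0.12  0.07 -0.03] grip 60.9 0.122
None
```

>>> carry_out(steps=[0,0,-0.03,0,0,0,0,0,0,-0.07,0,0,0,0,0,0,-0.12,0,0,0,0,0,0,-0.17,0,0,0,0,0,0,-0.205,0,0,0,0,0,0,-0.205,0,0,0,0])

```text
time_s: 12.8
eef_pos: [0.4113, -0.378, 0.319]
eef_rot: [0.005, 0.998, 0.056, 0.003]
wrist_force: [-0.1, -0.5, -1.7]
opening: 0.125
grasp_force: 60.0
```

```bash
python3 -c "
from h import *
to(.600,-.101,.312,.33)"
```

```text
shift [ 0.2184 -0.2543  0.0055] turn [ 0.0112 -0.0046 -0.218 ] pos [ 0.4113 -0.378   0.319 ] yaw 0.1121 q6 0.5 t 12.8 F [-0.1 -0.5 -1.7] [ 0.   -0.04  0.06] grip 60.0 0.125
```

>>> carry_out(steps=[0.2185,-0.2545,0,0.011,-0.005,-0.218,0,0.2185,-0.2545,0,0.011,-0.005,-0.218,0,0.2185,-0.2545,0,0.011,-0.005,-0.218,0,0.2185,-0.2545,0,0.011,-0.005,-0.218,0,0.2185,-0.2545,0,0.011,-0.005,-0.218,0,0.2185,-0.2545,0,0.011,-0.005,-0.218,0,0.2185,-0.2545,0,0.011,-0.005,-0.218,0,0.2185,-0.2545,0,0.011,-0.005,-0.218,0,0.2185,-0.2545,0,0.011,-0.005,-0.218,0,0.2185,-0.2545,0,0.011,-0.005,-0.218,0,0.2185,-0.2545,0,0.011,-0.005,-0.218,0])

```text
time_s: 13.9
eef_pos: [0.5979, -0.0999, 0.3115]
eef_rot: [-0.005, 0.987, 0.163, -0.003]
wrist_force: [-0.6, -0.0, -1.5]
opening: 0.125
grasp_force: 59.8
```

```bash
python3 - <<'E'
from h import *
to(.600,-.101,.29,.33)
P=ctrl.get_obs()['eef_pos']
save('scene','x.png'); a=np.load('pics/scene.npy'); u,v=pix('scene',(.6,-.101,.2)).astype(int); print(u,v)
k=cv2.resize(a[v-30:v+40,u-40:u+40],(640,560),interpolation=cv2.INTER_CUBIC).astype(float)
k=np.clip((k-60)*1.4,0,255)
cv2.imwrite('pics/n1.png',k.astype(np.uint8))
F=P-[0,0,.1056]
X=np.array([np.cos(.33),np.sin(.33),0])
for n,Q in(('foot',F),('headrim c',F+[0,0,.019]),('lug+',F+X*.025+[0,0,.0065]),('lug-',F-X*.025+[0,0,.0065])): print(n,(pix('scene',Q)-[u-40,v-30]+.45)*8)
E
```

```text
shift [0.0017 0.0019 0.0215] turn [-0.0117  0.0044 -0.002 ] pos [ 0.5979 -0.0999  0.3115] yaw 0.3281 q6 0.88 t 13.9 F [-0.6 -0.  -1.5] [ 0.02 -0.02  0.01] grip 59.8 0.125
331 210
foot [325.55284777 230.01242165]
headrim c [327.8116957  181.90725055]
lug+ [400.09602278 242.43249239]
lug- [254.07846369 185.57744018]
```

View pics/n1.png

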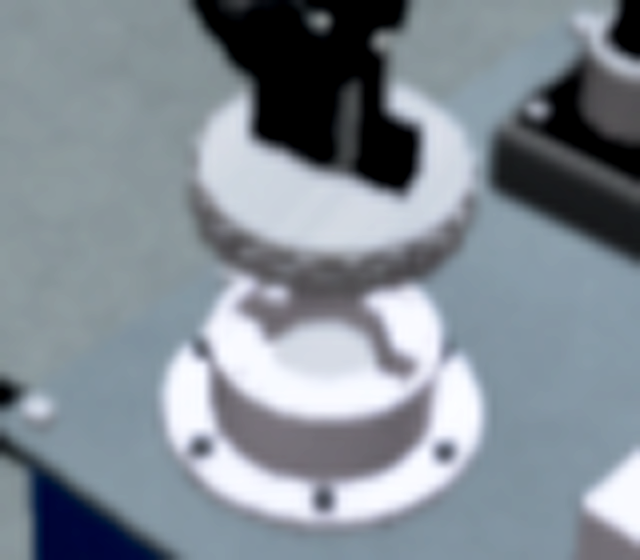

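```bash
python3 - <<'E'
from h import *
to(.600,-.101,.29,.33)
P=ctrl.get_obs()['eef_pos']; F=P-[0,0,.1056]; o=np.array([331-40,210-30])
f=lambda p:(np.array([pix('scene',q) for q in p])-o+.45)*8
q=np.r_[f(circ(F[0],F[1],F[2]+.019,.041)),f(circ(F[0],F[1],F[2]+.028,.041))]
print('head pred L,R,bot',q[:,0].min(),q[:,0].max(),q[:,1].max())
q=f(circ(.6,-.101,.166,.036)); print('neck pred L,R,bottom',q[:,0].min(),q[:,0].max(),q[:,1].max(),q[:,1].min())
q=f(circ(.6,-.101,.136,.05)); print('fl pred',q[:,0].min(),q[:,0].max(),q[:,1].max())
for d in((.001,0,0),(0,.001,0)): print(d,f([np.array([.6,-.101,.166])+d])-f([[.6,-.101,.166]]))
E
```

```text
shift [0.0017 0.0019 0.0217] turn [-0.0116  0.0041 -0.0022] pos [ 0.598  -0.1     0.3117] yaw 0.3279 q6 0.88 t 13.95 F [-0.6 -0.  -1.8] [-0.04 -0.02  0.06] grip 59.8 0.123
head pred L,R,bot 189.67974987205852 468.01289250728234 274.38661311951466
neck pred L,R,bottom 206.48176188174884 439.3348702881582 414.3251508484351 254.29395519437125
fl pred 161.18728739224534 478.0199496488359 517.5806922290891
(0.001, 0, 0) [[2.16946433 1.7045694 ]]
(0, 0.001, 0) [[ 2.3967817  -1.42366795]]
```

The cap hangs level over the neck. In n1, the head spans u 192–475, the neck rim 205–442, and the notches are at (250,300) and (405,365). The two are nearly concentric, so I correct slightly, remove the tilt and go down to just above the rim.

>>> carry_out(steps=[0.001,0.002,0.01,-0.0117,0.0042,-0.002,0,0.001,0.002,0.025,-0.0117,0.0042,-0.002,0,0.001,0.002,0.036,-0.0117,0.0042,-0.002,0,0.001,0.002,0.036,-0.0117,0.0042,-0.002,0,0.001,0.002,0.036,-0.0117,0.0042,-0.002,0])

```text
time_s: 14.45
eef_pos: [0.5996, -0.0999, 0.275]
eef_rot: [-0.0, 0.986, 0.165, -0.0]
wrist_force: [-0.3, -0.4, -0.7]
opening: 0.122
grasp_force: 59.9
```

```bash
python3 -c "
from h import *
to(.5995,-.1015,.262,.33)"
```

```text
shift [-0.0006  0.0014  0.013 ] turn [-0.0007  0.0008  0.0018] pos [ 0.5996 -0.0999  0.275 ] yaw 0.3318 q6 0.88 t 14.45 F [-0.3 -0.4 -0.7] [ 0.02 -0.03  0.05] grip 59.9 0.122
```

>>> carry_out(steps=[-0.0005,0.0014,0,0,0,0,0,-0.0005,0.0014,0.003,0,0,0,0,-0.0005,0.0014,0.006,0,0,0,0,-0.0005,0.0014,0.009,0,0,0,0,-0.0005,0.0014,0.011,0,0,0,0,-0.0005,0.0014,0.011,0,0,0,0])

```text
time_s: 15.05
eef_pos: [0.5997, -0.1014, 0.2644]
eef_rot: [-0.0, 0.986, 0.165, -0.0]
wrist_force: [0.3, -0.1, -1.0]
opening: 0.124
grasp_force: 59.9
```

```bash
python3 -c "
from h import *
to(.5995,-.1015,.252,.33)"
```

```text
shift [-0.0002  0.0001  0.0124] turn [-0.0003  0.0002  0.0018] pos [ 0.5997 -0.1014  0.2644] yaw 0.3318 q6 0.88 t 15.05 F [ 0.3 -0.1 -1. ] [0.04 0.02 0.05] grip 59.9 0.124
```

>>> carry_out(steps=[0,0,0.003,0,0,0,0,0,0,0.006,0,0,0,0,0,0,0.009,0,0,0,0,0,0,0.011,0,0,0,0,0,0,0.013,0,0,0,0,0,0,0.013,0,0,0,0,0,0,0.013,0,0,0,0])

```text
time_s: 15.75
eef_pos: [0.6002, -0.1016, 0.2529]
eef_rot: [0.0, 0.986, 0.165, 0.001]
wrist_force: [-1.9, 0.7, 6.6]
opening: 0.119
grasp_force: 61.0
```

```bash
python3 -c "
from h import *
to(.5995,-.1015,.2536,.33)"
```

```text
shift [-0.0007 -0.0003 -0.0007] turn [ 0.0011 -0.0015  0.0019] pos [ 0.6002 -0.1016  0.2529] yaw 0.3319 q6 0.88 t 15.75 F [-1.9  0.7  6.6] [0.13 0.33 0.02] grip 61.0 0.119
```

>>> carry_out(steps=[0,0,0,0,0,0.06,0,0,0,0,0,0,0.14,0,0,0,0,0,0,0.24,0,0,0,0,0,0,0.34,0,0,0,0,0,0,0.44,0,0,0,0,0,0,0.54,0,0,0,0,0,0,0.64,0,0,0,0,0,0,0.72,0,0,0,0,0,0,0.78,0,0,0,0,0,0,0.78,0,0,0,0,0,0,0.78,0])

```text
time_s: 16.85
eef_pos: [0.6009, -0.1022, 0.2534]
eef_rot: [0.0, 0.975, -0.222, 0.002]
wrist_force: [0.4, -1.6, 6.6]
opening: 0.122
grasp_force: 60.9
```

```bash
python3 - <<'E'
from h import *
to(.5995,-.1015,.2536,-.455)
o=[]
for c,P in(('top',(.595,-.02,.19)),('scene',(.595,-.02,.19))):
    save(c,'x.png'); a=np.load('pics/%s.npy'%c); u,v=pix(c,P).astype(int)
    o.append(cv2.resize(a[v-50:v+50,u-50:u+50],(400,400),interpolation=cv2.INTER_CUBIC))
cv2.imwrite('pics/f.png',np.hstack(o))
E
```

```text
shift [-0.0016  0.     -0.0002] turn [ 0.     -0.0043  0.0066] pos [ 0.6009 -0.1022  0.2534] yaw -0.4484 q6 1.66 t 16.85 F [ 0.4 -1.6  6.6] [-0.24 -0.07 -0.09] grip 60.9 0.122
```

View pics/f.png

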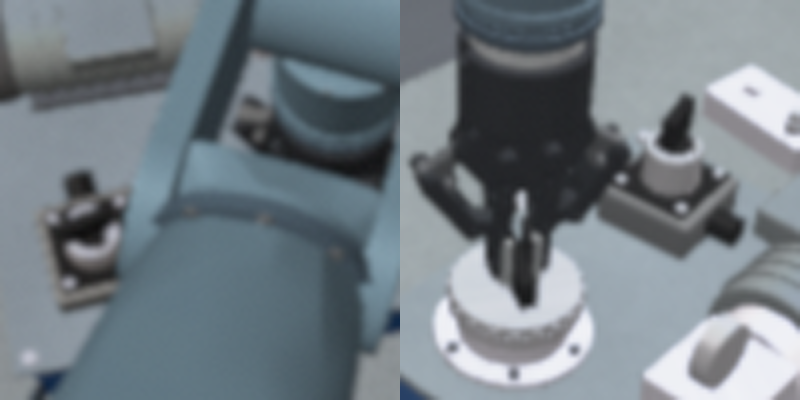

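The cap sits level on the rim with its bar turned 45° and is still gripped (61 N). The key is in and turned. Handing in.

```bash
python3 -c "
from bench import ctrl
print(ctrl.hand_in())"
```

```text
the job is handed in; nothing more can be done
None
```

The job is handed in at about 17 s of the 72 s allowed, with no verdict returned: the key is fully in the isolator and turned to the on stop, and the cap is pressed into the neck, turned about 45° clockwise (well short of the lock) and still gripped.

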